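Fill the repair carton in the storeroom

TASK

Finish packing the open carton: put in the shorter of the two plain cardboard boxes and the square tin, beside the grey case that is already in it, so that all three stand upright on the carton's floor. Set them down gently, do not drop them.

Things in the scene. Friction and masses are not known exactly. Their poses are not given: they have to be found in the camera images.
- carton: Open low cardboard carton, fixed to the bench. Inside 230 mm long (its x axis) by 84 mm wide (its y axis); walls 5 mm thick, rim 45 mm above the bench; floor 4 mm thick. Short flaps hang down outside the walls, up to 18 mm out (look only). Origin: centre of its underside, on the bench; z up. The grey case stands at its -x end; the rest of its length is free for the box and the tin, one behind the other.
- case: Grey plastic parts case with a black seam, 60 mm (x) by 70 mm (y) by 70 mm high, loose, already standing in the carton at its -x end, its axes nearly those of the carton. Origin: centre of its underside; z up. It can stay where it is.
- short_box: Closed cardboard box, the shorter of two alike: 90 mm long (x) by 58 mm wide (y) by 90 mm high, 0.25 to 0.5 kg, standing loose on the bench with a strip of paper tape along its top. It goes into the carton only with its length along the carton's length. Origin: centre of its underside; z up. (The other, 135 mm long and otherwise the same, stays out: it does not fit beside the rest.)
- square_tin: Square steel tin with a paper label round its middle, 55 mm by 55 mm by 95 mm high, with a black screw cap 26 mm across and 8 mm high in the middle of its top; 0.25 to 0.5 kg, standing loose on the bench. Origin: centre of its underside; x and y square to its sides, z up. (The round tin stays out.)

How it is judged:
By the outcome, as a careful person would: the job done as asked, in the order asked, and still so for the second after the job is handed in, with the robot touching nothing.
It also fails if it takes over 67 s, if anything falls off the work surface, if the arm or the gripper's body presses on something with over 40 N, if the wrist force passes 120 N, or if a joint passes its speed limit or range.

ROBOT

A 6-joint arm with a two-finger parallel gripper is mounted at the origin on the work surface. World frame = base frame: x ahead of the robot, y to its left, z up, the work surface at z = 0. Lengths are in mm, angles in rad, forces in N, time in s.
With the tool pointing down it reaches from about 275 to 750 mm from the base axis. Payload 10.2 kg.
Tool frame: the origin (TCP) lies at the very end of the fingers, on their centre line; the grasp point (between the pads) lies 19 mm behind it (ctrl.pinch_z is the distance from the TCP to the grasp point, in mm); y points along the fingers, z is the direction in which the jaws open and shut, and the axes are right-handed (so a half turn about y gives the same grasp; the last joint's range is limited). The gripper opens to 85 mm and grips with 20 to 120 N. Pads are 22 mm wide; open, the fingers measure 114 mm over their backs; the gripper's body (76 mm by 85 mm) begins 54 mm behind the grasp point. The pads swing forward as they close: fully open they stand 13 mm farther back than shut.
Start: joints at [-1.384, 0.313, 1.498, -0, 1.331, -0.223], TCP at [209.162, -481.542, 231.294] pointing down, gripper open.
Joint ranges: [-2.94, 2.94], [-0.97, 2.17], [0.19, 2.56], [-1.23, 4.37], [0.02, 3.11], [-2.88, 2.88]. Speed limits (rad/s): [2.39, 2.39, 3.01, 3.14, 3.14, 3.14].

INTERFACE

Orientations are given as a unit quaternion [w, x, y, z].
In Python, from rig import sense, eyes, ctrl gives the robot as it stands. The module is installed in compiled form; this text tells all that it offers.
- The arm moves only by the shell command python3 -m handwheel 'ROWS' [FORCE]. ROWS is JSON, a list of rows, each an object of numbers: "grip": the finger opening in mm, from 0 to 85.4; "tx", "ty", "tz": the shift along the tool's x, y, z in mm; "wx", "wy", "wz": the turn, a rotation vector about the tool's x, y, z in rad. In form: [{"grip": .., "tx": .., "ty": .., "tz": .., "wx": .., "wy": .., "wz": ..}, ...]. A call has 1 to 10 rows; each row shifts and turns the commanded pose from where the row before left it, along the tool's axes as they then stand; what a row does not reach is not made up. A row lasts 1/12 s, in which the tool goes at most 41.7 mm and 7.16 degrees, less where a joint would pass 70% of its speed; a pose out of reach is approached as far as the arm can. A call is refused whole if a number of a shift passes 41.7 or a number of a turn 0.125, either way. A call with a gripper value outside its range is refused whole. The fingers move at their own pace and stop on an object; FORCE is the grip in N (left out, the last holds). Time passes only in rows, so rows that do not move let the fingers close. It gives the time, the measured TCP pose, the force and the opening at its end, in the units of the state.
- sense(): the state, without advancing time (a new reading comes with each control period).
- eyes.capture(name): name is "side" or "top" or "wrist"; returns a dict with "pixels" (400x640x3 uint8, red, green, blue), "mtx" (3x3 intrinsics, pixels), "dist" ([k1, k2, p1, p2, k3] as OpenCV has them; the pictures are not rectified), "R" (3x3) and "t" (3): a world point X has camera coordinates R X + t. Camera axes: x right, y down, z forward; pixel columns grow to the right and rows downward; lengths in mm; the calibration is good to about 2 mm. A picture is of the moment at which its call begins. There is no depth.
- ctrl.finish_job(): hands the job in, once; it reports no verdict.
The state is a dict: "time_s": time; "joints": joint angles; "dq": joint speeds; "tau": joint torques, N m; "eef_pos": TCP position; "ee_rot": TCP orientation; "force": force on the tool from outside, world axes, zero at the start; "wrist_torque": the same for the moment, N m; "grip_width": opening from 0.0 (shut) to 1.0 (fully open).
Only numpy, scipy, OpenCV 4.12 (cv2) and the standard library are available. Lean on these libraries where they do the work, as an engineer would, in place of code of your own. Each camera call takes 0.05 s, during which the arm holds its last target.

## Working session

There is one attempt and no reset: what is moved stays moved. The work goes in short steps, Python scripts to look and compute and a shell command to move; the robot and the scene stay as the last step left them, time stands still between calls to the robot, and variables do not carry over. Pictures are saved under pics/ and viewed, and the job is handed in when it is done.

```bash
mkdir -p pics
python3 - <<'E'
from rig import sense, eyes, ctrl
import cv2
print(sense()); print(ctrl.pinch_z)
for n in ("side","top","wrist"):
    c=eyes.capture(n); cv2.imwrite(f"pics/{n}0.png",c["pixels"][:,:,::-1])
    print(n,c["mtx"].tolist(),c["dist"],c["R"].round(4).tolist(),c["t"])
E
```

```text
{'time_s': 0.0, 'joints': array([-1.38437102e+00,  3.13445019e-01,  1.49840059e+00, -1.62907984e-05,
        1.33098476e+00, -2.23407480e-01]), 'dq': array([ 0.00018492,  0.00042229, -0.00019927, -0.00065376,  0.00100939,
       -0.00195552]), 'tau': array([-1.25930968e-03, -4.12275445e+01, -2.59738111e+01, -3.14544914e-04,
        4.20086624e-03, -4.14848913e-06]), 'eef_pos': array([ 209.12513069, -481.28921853,  230.75135683]), 'ee_rot': array([ 0.14388965, -0.14388466,  0.69274991, -0.69187466]), 'force': array([ 0.69154255,  0.03683026, -0.04297219]), 'wrist_torque': array([-0.01098863,  0.00128886,  0.01086278]), 'grip_width': 0.9992999832068942}
18.700000000000003
side [[388.2258042755955, 0.0, 320.39366329405385], [0.0, 388.2258042755955, 200.62870725338456], [0.0, 0.0, 1.0]] [-0.06464371  0.          0.          0.          0.        ] [[-0.8996, -0.4363, -0.0185], [-0.286, 0.6207, -0.73], [0.3299, -0.6515, -0.6832]] [506.46219971 176.77612522 585.58589612]
top [[473.73970423354007, 0.0, 324.3475149053138], [0.0, 473.73970423354007, 202.49095410840067], [0.0, 0.0, 1.0]] [-0.07517571  0.          0.          0.          0.        ] [[-0.0185, -0.9998, -0.0016], [-0.9876, 0.0185, -0.1562], [0.1562, -0.0013, -0.9877]] [   5.65427459  542.18402    1007.02747945]
wrist [[298.5857937599326, 0.0, 320.5667785706139], [0.0, 298.5857937599326, 199.94716805423545], [0.0, 0.0, 1.0]] [-0.04430489  0.          0.          0.          0.        ] [[0.3983, -0.9173, -0.0015], [-0.8686, -0.3777, 0.3206], [-0.2946, -0.1263, -0.9472]] [-525.14134371  -41.95400528  381.40568623]
```

View pics/top0.png

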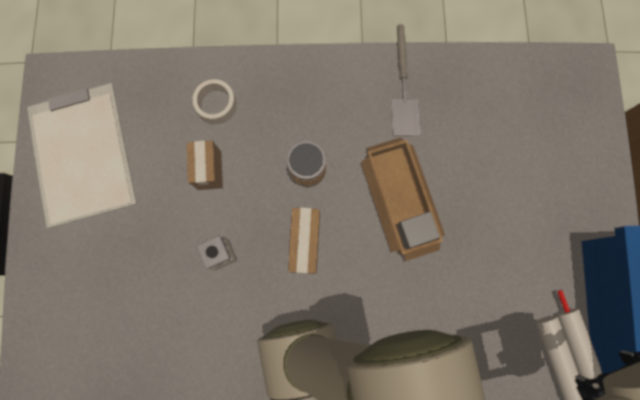

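View pics/side0.png

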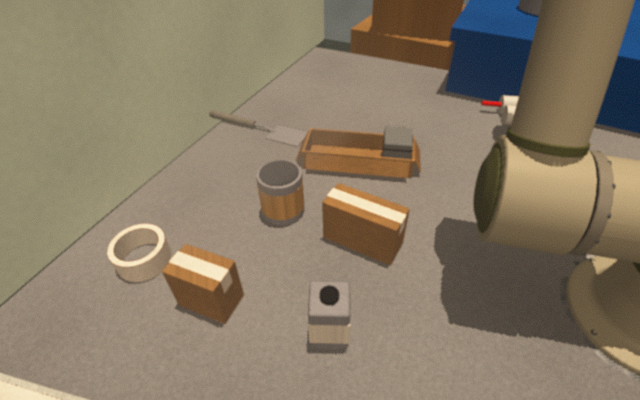

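View pics/wrist0.png

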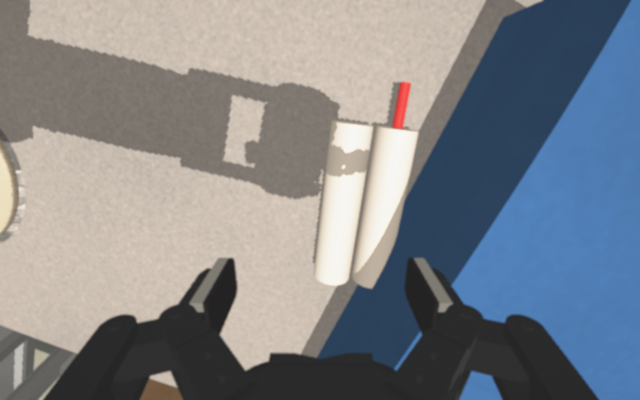

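The top view shows the short box at about (201,162), the tin at (213,252) and the carton at (404,198), with the case at its near end around (420,231). I'll enlarge these areas to pick corners.

Run:
```python
import cv2,numpy as np
t=cv2.imread("pics/top0.png")
a=cv2.resize(t[125:275,175:240],None,fx=4,fy=4,interpolation=cv2.INTER_CUBIC)
b=cv2.resize(t[125:275,355:455],None,fx=4,fy=4,interpolation=cv2.INTER_CUBIC)
cv2.imwrite("pics/topz.png",np.hstack([a,b]))
t=cv2.imread("pics/side0.png")
a=cv2.resize(t[235:355,160:360],None,fx=4,fy=4,interpolation=cv2.INTER_CUBIC)
cv2.imwrite("pics/sidez.png",a)
```

```text
(no output)
```

View pics/topz.png

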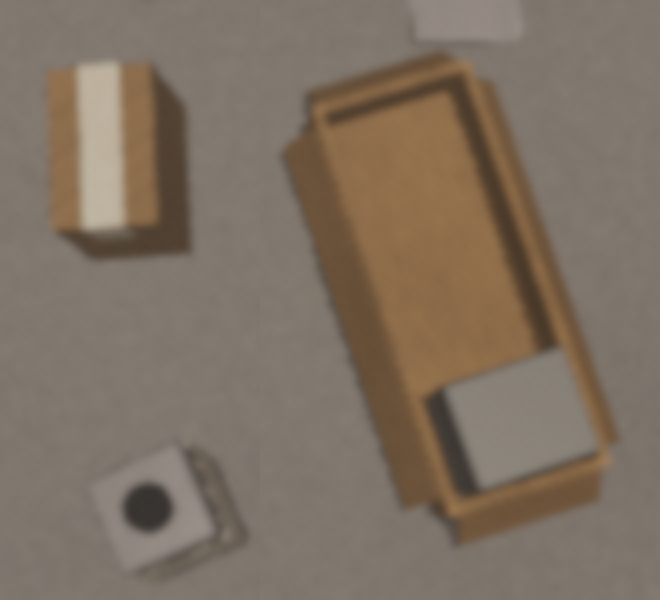

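View pics/sidez.png

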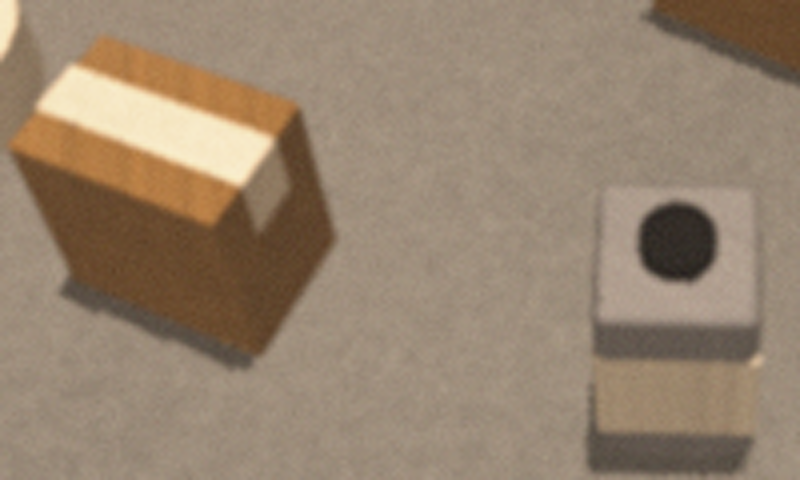

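```bash
cat > h.py <<'E'
import numpy as np,cv2
from scipy.optimize import least_squares
import json
from rig import sense,eyes,ctrl
def proj(c,P):
    rv=cv2.Rodrigues(np.array(c["R"],float))[0]
    return cv2.projectPoints(np.array(P,float).reshape(-1,1,3),rv,np.array(c["t"],float),np.array(c["mtx"]),np.array(c["dist"]))[0].reshape(-1,2)
def rect(p,L,W,z):
    x,y,a=p[:3]; c,s=np.cos(a),np.sin(a)
    return np.array([[x+c*u-s*v,y+s*u+c*v,z] for u,v in((L/2,W/2),(L/2,-W/2),(-L/2,-W/2),(-L/2,W/2))])
def fit(obs,p0):
    # obs: list of (cam, pixels Nx2, L,W,z) corners order ++,+-,--,-+
    f=lambda p: np.concatenate([(proj(c,rect(p,L,W,z))-np.array(px)).ravel() for c,px,L,W,z in obs])
    r=least_squares(f,p0,loss='soft_l1'); return r.x,f(r.x).reshape(-1,2)
def yawtool():
    s=sense();q=s["ee_rot"]
    from scipy.spatial.transform import Rotation as R
    M=R.from_quat([q[1],q[2],q[3],q[0]]).as_matrix(); return s,M
E
python3 - <<'E'
from h import *
T=eyes.capture("top");S=eyes.capture("side")
z=lambda L,o:(np.array(L)+.5)/4-.5+np.array(o)
a=(175,125);b=(355-65,125);s=(160,235)
bx=z([(48,72),(153,63),(158,222),(53,230)],a)
bs=z([(12,150),(105,37),(300,103),(212,225)],s)
# side ordering: image left = far x? fit each order
tn=z([(90,487),(180,443),(214,528),(135,572)],a)
cr=z([(310,100),(468,62),(607,458),(450,514)],b)
cs=z([(445,388),(560,350),(600,452),(480,490)],b)
ts=z([(603,187),(755,190),(760,322),(597,322)],s)
np.set_printoptions(precision=2,suppress=True)
for n,px,L,W,h,p0 in (("box",bx,90,58,90,(600,250,0)),("tin",tn,55,55,95,(400,200,0.4)),("carton",cr,240,94,45,(500,-150,.4)),("case",cs,60,70,70,(450,-200,.3))):
    p,r=fit([(T,px,L,W,h)],p0); print(n,p,r.ravel())
    print("  top rect in side:",proj(S,rect(p,L,W,h)).ravel())
print(bs.ravel(),ts.ravel())
s=sense();print(s["joints"]);print(yawtool()[1])
st=cv2.imread("pics/side0.png");cv2.imwrite("pics/sidec.png",cv2.resize(st[115:190,290:430],None,fx=5,fy=5,interpolation=cv2.INTER_CUBIC))
E
```

```text
box [630.03 261.45   0.06] [-0.11 -0.49  0.03 -0.36  0.31  0.36 -0.23  0.45]
  top rect in side: [162.59 269.89 186.62 241.75 236.43 259.1  214.45 290.  ]
tin [435.07 227.45   0.48] [-0.81 -0.32  0.07 -1.75  3.34  0.28 -0.45  1.85]
  top rect in side: [310.49 312.59 310.21 277.38 349.9  276.1  353.27 311.18]
carton [ 556.3  -182.03    0.28] [ 0.1   1.   -0.08 -1.42  0.57  0.58 -0.58 -0.45]
  top rect in side: [301.2  150.54 309.31 127.18 413.39 135.34 413.8  160.23]
case [ 475.23 -208.31    0.3 ] [-0.9  -0.18  0.79 -0.77  0.34  0.09 -0.28  0.9 ]
  top rect in side: [384.29 143.9  385.28 125.95 412.59 127.9  413.34 146.11]
[162.62 272.12 185.88 243.88 234.62 260.38 212.62 290.88] [310.38 281.38 348.38 282.12 349.62 315.12 308.88 315.12]
[-1.38  0.31  1.5   0.    1.33 -0.22]
[[-0.92 -0.    0.4 ]
 [-0.4   0.   -0.92]
 [-0.   -1.   -0.  ]]
```

View pics/sidec.png

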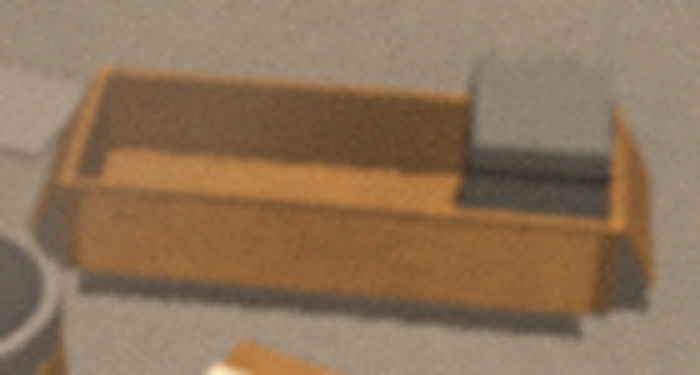

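Run:
```python
from h import *
T=eyes.capture("top");S=eyes.capture("side")
np.set_printoptions(precision=2,suppress=True)
z=lambda L,o:(np.array(L)+.5)/4-.5+np.array(o)
a=(175,125);b=(355-65,125);s=(160,235)
bx=z([(48,72),(153,63),(158,222),(53,230)],a); bs=z([(12,150),(105,37),(300,103),(212,225)],s)
tn=z([(90,487),(180,443),(214,528),(135,572)],a)
ts=z([(597,322),(603,187),(755,190),(760,322)],s)
print("box",*fit([(T,bx,90,58,90),(S,bs,90,58,90)],(630,260,0)))
f=lambda p:np.concatenate([(proj(c,rect(p,p[4],p[4],p[3]))-px).ravel() for c,px in((T,tn),(S,ts))])
r=least_squares(f,(435,227,.4,95,55),loss='soft_l1');print("tin free",r.x,r.fun,f(r.x))
# cap centre top & side
ct=z([(148,507)],a);cs_=z([(678,242)],s)
g=lambda p:np.concatenate([(proj(T,[p])-ct).ravel(),(proj(S,[p])-cs_).ravel()])
r=least_squares(g,(435,227,100));print("cap",r.x,r.fun)
f=lambda p:np.concatenate([(proj(T,rect(p,240,94,45))-z([(310,100),(468,62),(607,458),(450,514)],b)).ravel(),(proj(S,rect(p,240,94,45))[[0,1,3]]-np.array([(302.4,152),(311,128.4),(413,161)])).ravel()])
r=least_squares(f,(556,-182,.28),loss='soft_l1');print("carton",r.x,f(r.x))
```

```text
box [630.13 263.25   0.06] [[-0.92 -0.52]
 [-0.78 -0.38]
 [-0.53  0.33]
 [-1.07  0.42]
 [-0.93 -1.37]
 [-0.05 -1.35]
 [ 1.05 -0.41]
 [ 0.96  0.11]]
tin free [435.98 230.32   0.44  88.22  51.73] [-0.03 -0.85 -0.28 -0.61  1.34  0.34 -1.31  0.2   0.66 -0.11  0.42  0.51
 -0.36 -0.22 -0.17 -0.03] [-0.03 -0.85 -0.28 -0.61  1.34  0.34 -1.31  0.2   0.66 -0.11  0.42  0.51
 -0.36 -0.22 -0.17 -0.03]
cap [435.59 231.7   97.04] [-0.05 -0.18  0.12  0.02]
carton [ 555.2  -181.57    0.28] [-0.06  1.45 -0.22 -0.95  0.36  1.11 -0.81  0.06 -0.86 -1.24 -1.34 -1.03
  1.24 -0.49]
```

```bash
cat > go.py <<'E'
# python3 go.py x y z yawz : delta in tool axes to TCP target, tool z heading yawz
import sys
from h import *
s,M=yawtool(); x,y,z,a=map(float,sys.argv[1:5])
p=s["eef_pos"]; d=M.T@(np.array([x,y,z])-p)
h=np.arctan2(M[1,2],M[0,2]); e=(a-h+np.pi/2)%np.pi-np.pi/2
print("t",round(s["time_s"],2),"pos",p.round(1),"heading",round(h,3),"grip",round(s["grip_width"]*85.4,1),"F",s["force"].round(1))
print("tilt",M[2].round(4),"j",s["joints"].round(2))
print("shift",d.round(1),"min rows",np.abs(d).max()/41.7,np.linalg.norm(d)/41.7,"wy",round(-e,3))
c,s_=np.cos(-e),np.sin(-e)
R=cv2.Rodrigues(np.array([0,-e,0.]))[0]
print("shift after turning",(R.T@d).round(1))
E
python3 go.py 630 262 231 -1.51
```

```text
t 0.35 pos [ 209.1 -481.5  231.2] heading -1.161 grip 85.2 F [-0.1  0.   0.9]
tilt [-1.e-04 -1.e+00 -3.e-04] j [-1.38  0.31  1.5  -0.    1.33 -0.22]
shift [-6.822e+02  4.000e-01 -5.142e+02] min rows 16.360434451985668 20.487614061209918 wy 0.349
shift after turning [-4.652e+02  4.000e-01 -7.165e+02]
```

```bash
python3 -m handwheel '[{"grip":85,"wy":0.116},{"wy":0.116},{"wy":0.117},{"tx":-21.1,"tz":-32.6},{"tx":-21.1,"tz":-32.6},{"tx":-21.1,"tz":-32.6},{"tx":-21.1,"tz":-32.6},{"tx":-21.1,"tz":-32.6},{"tx":-21.1,"tz":-32.6},{"tx":-21.1,"tz":-32.6}]' 30; python3 go.py 630 262 231 -1.51
```

```text
t 0.35 pos [ 209.1 -481.5  231.2] heading -1.161 grip 85.2 F [-0.1  0.   0.9]
tilt [-1.e-04 -1.e+00 -3.e-04] j [-1.38  0.31  1.5  -0.    1.33 -0.22]
shift [-6.822e+02  4.000e-01 -5.142e+02] min rows 16.360434451985668 20.487614061209918 wy 0.349
shift after turning [-4.652e+02  4.000e-01 -7.165e+02]invalid input
```

```bash
python3 -m handwheel '[{"grip":85,"tx":0,"ty":0,"tz":0,"wx":0,"wy":0.116,"wz":0},{"grip":85,"tx":0,"ty":0,"tz":0,"wx":0,"wy":0.116,"wz":0},{"grip":85,"tx":0,"ty":0,"tz":0,"wx":0,"wy":0.117,"wz":0},{"grip":85,"tx":-21.1,"ty":0,"tz":-32.6,"wx":0,"wy":0,"wz":0},{"grip":85,"tx":-21.1,"ty":0,"tz":-32.6,"wx":0,"wy":0,"wz":0},{"grip":85,"tx":-21.1,"ty":0,"tz":-32.6,"wx":0,"wy":0,"wz":0},{"grip":85,"tx":-21.1,"ty":0,"tz":-32.6,"wx":0,"wy":0,"wz":0}]' 30; python3 go.py 630 262 231 -1.51
```

```text
time_s: 0.93
eef_pos: [285.9, -344.7, 231.2]
ee_rot: [0.021, -0.021, 0.707, -0.707]
force: [1.5, 0.3, -0.0]
grip_width: 0.997
t 0.93 pos [ 285.9 -344.7  231.2] heading -1.511 grip 85.2 F [ 1.5  0.3 -0. ]
tilt [-0. -1. -0.] j [-1.14  0.14  1.71  0.    1.29  0.37]
shift [-3.799e+02  3.000e-01 -5.849e+02] min rows 14.02667015415694 16.725728226786302 wy -0.001
shift after turning [-3.803e+02  3.000e-01 -5.846e+02]
```

```bash
python3 -m handwheel '[{"grip":85,"tx":-21.1,"ty":0,"tz":-32.5,"wx":0,"wy":0,"wz":0},{"grip":85,"tx":-21.1,"ty":0,"tz":-32.5,"wx":0,"wy":0,"wz":0},{"grip":85,"tx":-21.1,"ty":0,"tz":-32.5,"wx":0,"wy":0,"wz":0},{"grip":85,"tx":-21.1,"ty":0,"tz":-32.5,"wx":0,"wy":0,"wz":0},{"grip":85,"tx":-21.1,"ty":0,"tz":-32.5,"wx":0,"wy":0,"wz":0},{"grip":85,"tx":-21.1,"ty":0,"tz":-32.5,"wx":0,"wy":0,"wz":0},{"grip":85,"tx":-21.1,"ty":0,"tz":-32.5,"wx":0,"wy":0,"wz":0},{"grip":85,"tx":-21.1,"ty":0,"tz":-32.5,"wx":0,"wy":0,"wz":0},{"grip":85,"tx":-21.1,"ty":0,"tz":-32.5,"wx":0,"wy":0,"wz":0},{"grip":85,"tx":-21.1,"ty":0,"tz":-32.5,"wx":0,"wy":0,"wz":0}]' && python3 go.py 630 262 231 -1.51
```

```text
time_s: 1.77
eef_pos: [476.9, -7.0, 231.5]
ee_rot: [-0.022, 0.021, -0.707, 0.707]
force: [1.1, -2.5, -0.6]
grip_width: 0.994
t 1.77 pos [476.9  -7.  231.5] heading -1.51 grip 84.9 F [ 1.1 -2.5 -0.6]
tilt [-4.e-04 -1.e+00  2.e-04] j [-0.26  0.21  1.64 -0.    1.3   1.25]
shift [-169.2    0.5 -259.2] min rows 6.214759957574829 7.42191491433192 wy 0.0
shift after turning [-169.1    0.5 -259.2]
```

```bash
python3 -m handwheel '[{"grip":85,"tx":-21.1,"ty":0,"tz":-32.5,"wx":0,"wy":0,"wz":0},{"grip":85,"tx":-21.1,"ty":0,"tz":-32.5,"wx":0,"wy":0,"wz":0},{"grip":85,"tx":-21.1,"ty":0,"tz":-32.5,"wx":0,"wy":0,"wz":0},{"grip":85,"tx":-21.1,"ty":0,"tz":-32.5,"wx":0,"wy":0,"wz":0},{"grip":85,"tx":-21.1,"ty":0,"tz":-32.5,"wx":0,"wy":0,"wz":0},{"grip":85,"tx":-21.1,"ty":0,"tz":-32.5,"wx":0,"wy":0,"wz":0},{"grip":85,"tx":-21.1,"ty":0,"tz":-32.5,"wx":0,"wy":0,"wz":0},{"grip":85,"tx":-21.1,"ty":0,"tz":-32.5,"wx":0,"wy":0,"wz":0}]' && python3 go.py 630 262 53 -1.51
python3 - <<'E'
from h import *
c=eyes.capture("wrist"); cv2.imwrite("pics/w1.png",c["pixels"][:,:,::-1])
E
```

```text
time_s: 2.43
eef_pos: [629.5, 262.6, 231.2]
ee_rot: [-0.022, 0.022, -0.707, 0.707]
force: [0.5, -0.6, 0.7]
grip_width: 0.993
t 2.43 pos [629.5 262.6 231.2] heading -1.51 grip 84.8 F [ 0.5 -0.6  0.7]
tilt [ 1.e-04 -1.e+00  1.e-04] j [ 0.22  0.68  0.93 -0.    1.53  1.73]
shift [ -0.5 178.2   0.6] min rows 4.273149722965563 4.273195743429268 wy 0.0
shift after turning [ -0.5 178.2   0.6]
```

View pics/w1.png

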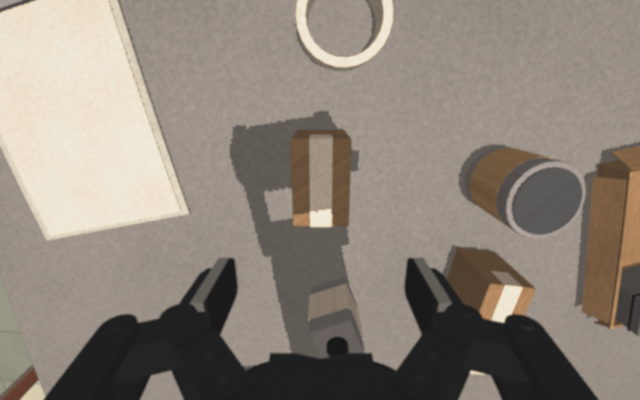

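The wrist view shows the short box centred between the fingers. Its top corners are at about (292,138), (350,137), (349,226) and (292,226), and I'll check those against the estimate.

Run:
```python
from h import *
np.set_printoptions(precision=1,suppress=True)
c=eyes.capture("wrist"); t=c["pixels"][:,:,::-1]
cv2.imwrite("pics/w1z.png",cv2.resize(t[115:245,270:370],None,fx=5,fy=4.5,interpolation=cv2.INTER_CUBIC))
cor=[(292,138),(350,137),(349,226),(292,226)]
print(*fit([(c,cor,90,58,90)],(630,262,0.06)))
print(proj(c,rect((630,262,.06),90,58,90)))
print(proj(c,rect((630,262,.06),90,58,0)))
```

```text
[634.8 268.    0.1] [[-2.9 -0.4]
 [ 1.2  0.3]
 [-0.2 -0. ]
 [ 0.4  0.2]]
[[295.7 142.8]
 [357.5 143.2]
 [353.7 230.8]
 [297.6 230.5]]
[[301.7 132.6]
 [349.1 132.8]
 [346.7 202.2]
 [302.8 202. ]]
```

View pics/w1z.png

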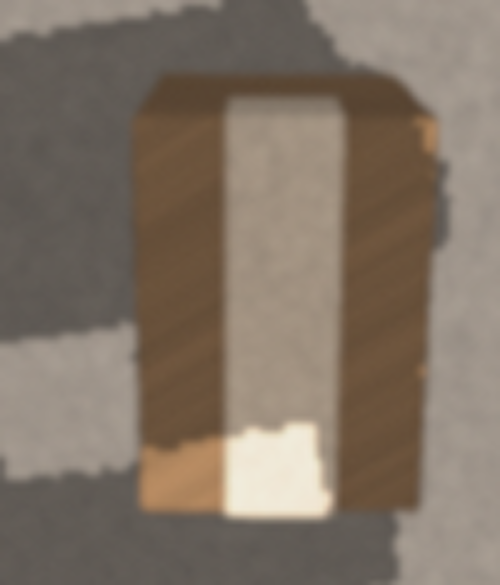

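The measured corners match the estimate to within 2 px, so I'll descend.

```bash
python3 -m handwheel '[{"grip":85,"tx":-2.0,"ty":30,"tz":0.5,"wx":0,"wy":0,"wz":0},{"grip":85,"tx":0,"ty":30,"tz":0,"wx":0,"wy":0,"wz":0},{"grip":85,"tx":0,"ty":30,"tz":0,"wx":0,"wy":0,"wz":0},{"grip":85,"tx":0,"ty":30,"tz":0,"wx":0,"wy":0,"wz":0},{"grip":85,"tx":0,"ty":30,"tz":0,"wx":0,"wy":0,"wz":0},{"grip":85,"tx":0,"ty":28,"tz":0,"wx":0,"wy":0,"wz":0},{"grip":85,"tx":0,"ty":0,"tz":0,"wx":0,"wy":0,"wz":0}]' && python3 go.py 631 262 53 -1.51
```

```text
time_s: 3.12
eef_pos: [628.0, 259.1, 47.3]
ee_rot: [-0.018, 0.025, -0.706, 0.708]
force: [-1.2, 0.1, -0.4]
grip_width: 0.996
t 3.12 pos [628.  259.1  47.3] heading -1.51 grip 85.1 F [-1.2  0.1 -0.4]
tilt [ 0.0102 -0.9999  0.0018] j [ 0.22  0.83  1.16 -0.    1.17  1.73]
shift [-3.1 -5.7 -2.7] min rows 0.1378268071893042 0.17009925626578176 wy -0.0
shift after turning [-3.1 -5.7 -2.7]
```

```bash
python3 -m handwheel '[{"grip":40,"tx":0,"ty":0,"tz":0,"wx":0,"wy":0,"wz":0},{"grip":40,"tx":0,"ty":0,"tz":0,"wx":0,"wy":0,"wz":0},{"grip":40,"tx":0,"ty":0,"tz":0,"wx":0,"wy":0,"wz":0},{"grip":40,"tx":0,"ty":0,"tz":0,"wx":0,"wy":0,"wz":0},{"grip":40,"tx":0,"ty":0,"tz":0,"wx":0,"wy":0,"wz":0},{"grip":40,"tx":0,"ty":0,"tz":0,"wx":0,"wy":0,"wz":0},{"grip":40,"tx":0,"ty":0,"tz":0,"wx":0,"wy":0,"wz":0},{"grip":40,"tx":0,"ty":0,"tz":0,"wx":0,"wy":0,"wz":0}]' 35 && python3 go.py 631 262 53 -1.51
```

```text
time_s: 3.78
eef_pos: [632.3, 260.7, 56.2]
ee_rot: [0.023, -0.02, 0.707, -0.707]
force: [-0.1, 1.4, 6.4]
grip_width: 0.673
t 3.78 pos [632.3 260.7  56.2] heading -1.51 grip 57.4 F [-0.1  1.4  6.4]
tilt [-4.7e-03 -1.0e+00 -6.0e-04] j [ 0.22  0.82  1.15 -0.    1.17  1.73]
shift [ 1.3  3.2 -1.4] min rows 0.07612899352354223 0.08836138941613268 wy 0.0
shift after turning [ 1.3  3.2 -1.4]
```

```bash
python3 -m handwheel '[{"grip":40,"tx":0,"ty":0,"tz":0,"wx":0,"wy":0,"wz":0},{"grip":40,"tx":0,"ty":0,"tz":0,"wx":0,"wy":0,"wz":0},{"grip":40,"tx":0,"ty":0,"tz":0,"wx":0,"wy":0,"wz":0},{"grip":40,"tx":0,"ty":0,"tz":0,"wx":0,"wy":0,"wz":0}]' && python3 go.py 631 262 200 -1.51; python3 -m handwheel '[{"grip":40,"tx":0,"ty":-10,"tz":0,"wx":0,"wy":0,"wz":0},{"grip":40,"tx":0,"ty":-20,"tz":0,"wx":0,"wy":0,"wz":0},{"grip":40,"tx":0,"ty":-20,"tz":0,"wx":0,"wy":0,"wz":0},{"grip":40,"tx":0,"ty":-20,"tz":0,"wx":0,"wy":0,"wz":0},{"grip":40,"tx":0,"ty":-20,"tz":0,"wx":0,"wy":0,"wz":0},{"grip":40,"tx":0,"ty":-20,"tz":0,"wx":0,"wy":0,"wz":0},{"grip":40,"tx":0,"ty":-20,"tz":0,"wx":0,"wy":0,"wz":0},{"grip":40,"tx":0,"ty":-10,"tz":0,"wx":0,"wy":0,"wz":0},{"grip":40,"tx":0,"ty":0,"tz":0,"wx":0,"wy":0,"wz":0},{"grip":40,"tx":0,"ty":0,"tz":0,"wx":0,"wy":0,"wz":0}]' ; python3 go.py 555 -182 200 -1.29
python3 - <<'E'
from h import *
c=eyes.capture("wrist"); cv2.imwrite("pics/w2.png",c["pixels"][:,:,::-1])
E
```

```text
time_s: 4.12
eef_pos: [632.3, 260.7, 56.2]
ee_rot: [0.023, -0.02, 0.707, -0.706]
force: [0.6, 0.4, 7.2]
grip_width: 0.671
t 4.12 pos [632.3 260.7  56.2] heading -1.51 grip 57.3 F [0.6 0.4 7.2]
tilt [-4.7e-03 -1.0e+00 -7.0e-04] j [ 0.22  0.82  1.15 -0.    1.17  1.73]
shift [   0.6 -143.8   -1.4] min rows 3.4487427432260205 3.4489412731143188 wy 0.0
shift after turning [   0.6 -143.8   -1.4]
time_s: 4.95
eef_pos: [630.8, 260.3, 193.0]
ee_rot: [-0.021, 0.022, -0.707, 0.707]
force: [-0.1, 0.2, -4.5]
grip_width: 0.67
t 4.95 pos [630.8 260.3 193. ] heading -1.51 grip 57.3 F [-0.1  0.2 -4.5]
tilt [ 5.e-04 -1.e+00  1.e-04] j [ 0.22  0.7   1.   -0.    1.45  1.73]
shift [102.6  -7.  436.8] min rows 10.47588511230949 10.762024558458247 wy -0.22
shift after turning [195.4  -7.  403.9]
```

View pics/w2.png

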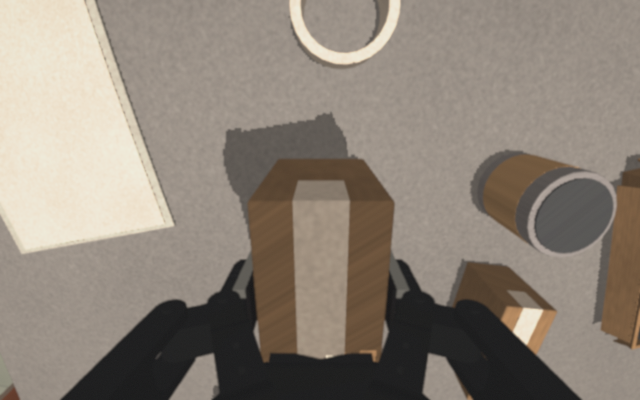

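The box is held, with its far top edge at about (251,201) to (393,201). I'll work out where its centre lies relative to the TCP.

```bash
python3 - <<'E'
from h import *
np.set_printoptions(precision=1,suppress=True)
c=eyes.capture("wrist"); s,M=yawtool(); p=s["eef_pos"]
zt=p[2]-56.2+90
f=lambda q:(proj(c,rect(q,90,58,zt))[:2]-np.array([(251,201),(393,201)])).ravel()
r=least_squares(f,(p[0],p[1],.06)); print(r.x,r.fun,"off",r.x[:2]-p[:2], "carton-tool:",M.T@np.r_[r.x[:2]-p[:2],0])
E
python3 go.py 554.6 -182 193 -1.29
```

```text
[630.8 258.9   0.1] [-3.5  0.3  3.5  0.3] off [ 0.3 -1.3] carton-tool: [-0.2  0.   1.3]
t 5.05 pos [630.5 260.2 191.6] heading -1.51 grip 57.7 F [ 0.1  0.3 -3.4]
tilt [ 2.9e-03 -1.0e+00  5.0e-04] j [ 0.22  0.7   1.   -0.    1.45  1.73]
shift [102.6  -0.9 436.8] min rows 10.474271146799778 10.759456082189956 wy -0.22
shift after turning [195.5  -0.9 403.9]
```

```bash
python3 -m handwheel '[{"grip":40,"tx":0,"ty":-10,"tz":0,"wx":0,"wy":-0.06,"wz":0},{"grip":40,"tx":0,"ty":-10,"tz":0,"wx":0,"wy":-0.1,"wz":0},{"grip":40,"tx":0,"ty":-5,"tz":0,"wx":0,"wy":-0.06,"wz":0},{"grip":40,"tx":6,"ty":0,"tz":12,"wx":0,"wy":0,"wz":0},{"grip":40,"tx":12,"ty":0,"tz":25,"wx":0,"wy":0,"wz":0},{"grip":40,"tx":14,"ty":0,"tz":29,"wx":0,"wy":0,"wz":0},{"grip":40,"tx":14,"ty":0,"tz":29,"wx":0,"wy":0,"wz":0},{"grip":40,"tx":14,"ty":0,"tz":29,"wx":0,"wy":0,"wz":0},{"grip":40,"tx":14,"ty":0,"tz":29,"wx":0,"wy":0,"wz":0},{"grip":40,"tx":14,"ty":0,"tz":29,"wx":0,"wy":0,"wz":0}]' 45 ; python3 -m handwheel '[{"grip":40,"tx":14,"ty":0,"tz":29,"wx":0,"wy":0,"wz":0},{"grip":40,"tx":14,"ty":0,"tz":29,"wx":0,"wy":0,"wz":0},{"grip":40,"tx":14,"ty":0,"tz":29,"wx":0,"wy":0,"wz":0},{"grip":40,"tx":14,"ty":0,"tz":29,"wx":0,"wy":0,"wz":0},{"grip":40,"tx":14,"ty":0,"tz":29,"wx":0,"wy":0,"wz":0},{"grip":40,"tx":14,"ty":0,"tz":29,"wx":0,"wy":0,"wz":0},{"grip":40,"tx":10,"ty":0,"tz":20,"wx":0,"wy":0,"wz":0},{"grip":40,"tx":5,"ty":0,"tz":10,"wx":0,"wy":0,"wz":0},{"grip":40,"tx":0,"ty":0,"tz":0,"wx":0,"wy":0,"wz":0},{"grip":40,"tx":0,"ty":0,"tz":0,"wx":0,"wy":0,"wz":0}]'; python3 go.py 554.6 -182 130 -1.29;python3 - <<'E'
from h import *
for n in("top","wrist"):
  c=eyes.capture(n); cv2.imwrite(f"pics/{n}3.png",c["pixels"][:,:,::-1])
E
```

```text
time_s: 5.88
eef_pos: [596.0, 59.7, 217.0]
ee_rot: [0.098, -0.1, 0.7, -0.7]
force: [-0.3, -0.1, -3.6]
grip_width: 0.674
time_s: 6.72
eef_pos: [558.2, -161.9, 217.5]
ee_rot: [0.098, -0.099, 0.701, -0.7]
force: [0.8, 0.0, -3.0]
grip_width: 0.67
t 6.72 pos [ 558.2 -161.9  217.5] heading -1.291 grip 57.2 F [ 0.8  0.  -3. ]
tilt [ 9.0e-04 -1.0e+00 -1.4e-03] j [-0.48  0.45  1.34  0.    1.35  0.81]
shift [ 8.9 87.5 18.4] min rows 2.098226913639602 2.154760802083138 wy -0.001
shift after turning [ 8.9 87.5 18.4]
```

View pics/wrist3.png

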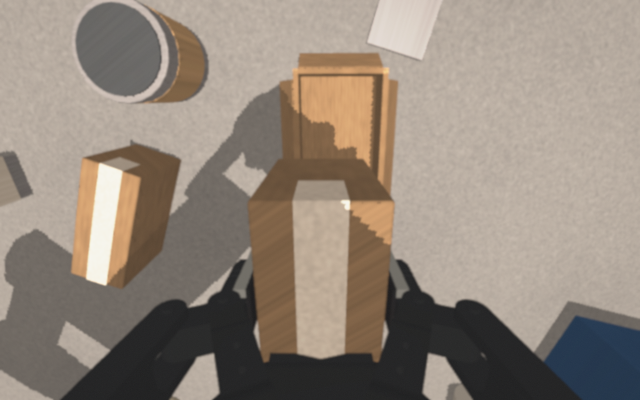

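View pics/top3.png

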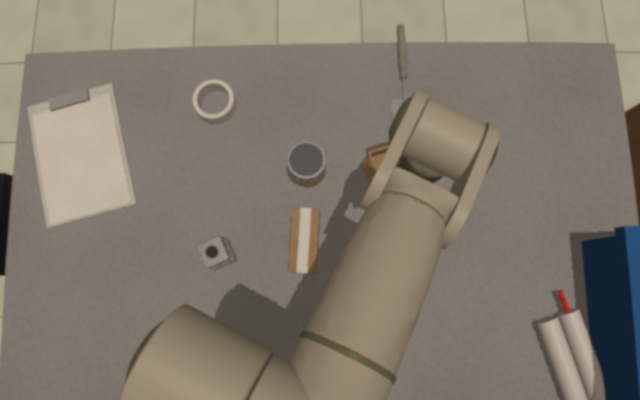

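Run:
```python
from h import *
np.set_printoptions(precision=1,suppress=True)
t=cv2.imread("pics/wrist3.png")
cv2.imwrite("pics/w3z.png",cv2.resize(t[40:200,260:420],None,fx=3.7,fy=3.7,interpolation=cv2.INTER_CUBIC))
c=eyes.capture("wrist")
q=(555.2,-181.6,.28)
print(proj(c,rect(q,240,94,45)),proj(c,rect(q,230,84,45)),proj(c,rect(q,230,84,4)))
```

```text
[[291.5  68.8]
 [387.3  69.2]
 [373.2 280. ]
 [297.1 279.9]] [[296.7  74.2]
 [381.9  74.6]
 [369.4 276.5]
 [301.1 276.4]] [[299.6  77.1]
 [374.8  77.4]
 [364.9 259.6]
 [303.  259.5]]
```

View pics/w3z.png

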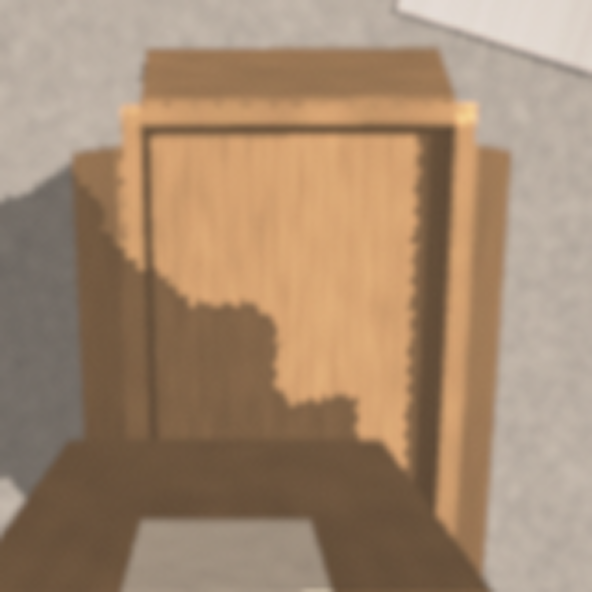

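```bash
python3 -m handwheel '[{"grip":40,"tx":4.5,"ty":0,"tz":9.5,"wx":0,"wy":0,"wz":0},{"grip":40,"tx":4.5,"ty":0,"tz":10,"wx":0,"wy":0,"wz":0},{"grip":40,"tx":0,"ty":12,"tz":0,"wx":0,"wy":0,"wz":0},{"grip":40,"tx":0,"ty":20,"tz":0,"wx":0,"wy":0,"wz":0},{"grip":40,"tx":0,"ty":20,"tz":0,"wx":0,"wy":0,"wz":0},{"grip":40,"tx":0,"ty":20,"tz":0,"wx":0,"wy":0,"wz":0},{"grip":40,"tx":0,"ty":20,"tz":0,"wx":0,"wy":0,"wz":0},{"grip":40,"tx":0,"ty":10,"tz":0,"wx":0,"wy":0,"wz":0},{"grip":40,"tx":0,"ty":0,"tz":0,"wx":0,"wy":0,"wz":0},{"grip":40,"tx":0,"ty":0,"tz":0,"wx":0,"wy":0,"wz":0}]'; python3 go.py 554.6 -183.2 75 -1.29;python3 - <<'E'
from h import *
c=eyes.capture("side"); cv2.imwrite(f"pics/side4.png",cv2.resize(c["pixels"][60:200,260:460,::-1],None,fx=4,fy=4,interpolation=cv2.INTER_CUBIC))
E
```

```text
time_s: 7.7
eef_pos: [555.3, -184.1, 116.8]
ee_rot: [-0.099, 0.099, -0.7, 0.7]
force: [0.7, 0.7, -3.2]
grip_width: 0.674
t 7.7 pos [ 555.3 -184.1  116.8] heading -1.29 grip 57.6 F [ 0.7  0.7 -3.2]
tilt [-2.e-04 -1.e+00  3.e-04] j [-0.52  0.55  1.46 -0.    1.13  0.77]
shift [ 0.4 41.8 -1.1] min rows 1.0013324942475308 1.001703615424326 wy -0.0
shift after turning [ 0.4 41.8 -1.1]
```

View pics/side4.png

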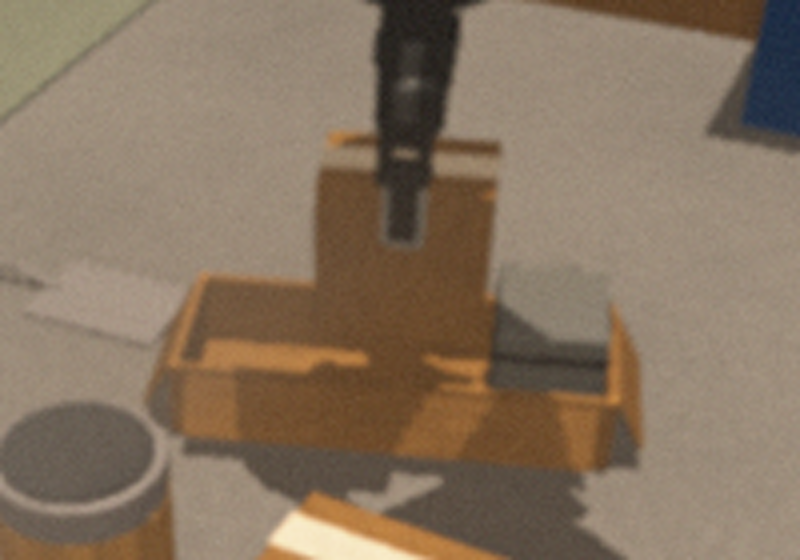

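Run:
```python
from h import *
np.set_printoptions(precision=0,suppress=True)
c=eyes.capture("side"); s,M=yawtool();p=s["eef_pos"]
for off in(50,56):
  for nm,z in(("bot",p[2]-off),("top",p[2]-off+90)):
    print(off,nm,((proj(c,rect((p[0],p[1],.28),90,58,z))-[260,60])*4).ravel())
case=(475.2,-208.3,.29)
print("case top",((proj(c,rect(case,60,70,74))-[260,60])*4).ravel(),"bot",((proj(c,rect(case,60,70,4))-[260,60])*4).ravel())
print("rim in",((proj(c,rect((555.4,-182.5,.28),230,84,45))-[260,60])*4).ravel())
```

```text
50 bot [310. 317. 324. 259. 485. 272. 479. 332.]
50 top [311. 166. 327. 112. 500. 124. 494. 179.]
56 bot [309. 327. 324. 269. 484. 281. 478. 341.]
56 top [311. 177. 326. 122. 499. 134. 493. 190.]
case top [497. 329. 502. 257. 612. 266. 614. 338.] bot [486. 434. 491. 361. 595. 369. 596. 444.]
rim in [177. 357. 206. 273. 607. 306. 607. 395.]
```

The side view shows the box above the carton, clear of the case on its right (about x=490 in the zoom). I'm lowering it.

```bash
python3 -m handwheel '[{"grip":40,"tx":0.4,"ty":6,"tz":-1,"wx":0,"wy":0,"wz":0},{"grip":40,"tx":0,"ty":10,"tz":0,"wx":0,"wy":0,"wz":0},{"grip":40,"tx":0,"ty":10,"tz":0,"wx":0,"wy":0,"wz":0},{"grip":40,"tx":0,"ty":10,"tz":0,"wx":0,"wy":0,"wz":0},{"grip":40,"tx":0,"ty":6,"tz":0,"wx":0,"wy":0,"wz":0},{"grip":40,"tx":0,"ty":4,"tz":0,"wx":0,"wy":0,"wz":0},{"grip":40,"tx":0,"ty":2,"tz":0,"wx":0,"wy":0,"wz":0},{"grip":40,"tx":0,"ty":0,"tz":0,"wx":0,"wy":0,"wz":0},{"grip":40,"tx":0,"ty":0,"tz":0,"wx":0,"wy":0,"wz":0}]'; python3 -m handwheel '[{"grip":40,"tx":0,"ty":1.5,"tz":0,"wx":0,"wy":0,"wz":0},{"grip":40,"tx":0,"ty":1.5,"tz":0,"wx":0,"wy":0,"wz":0},{"grip":40,"tx":0,"ty":1,"tz":0,"wx":0,"wy":0,"wz":0},{"grip":40,"tx":0,"ty":0,"tz":0,"wx":0,"wy":0,"wz":0},{"grip":40,"tx":0,"ty":0,"tz":0,"wx":0,"wy":0,"wz":0}]'; python3 go.py 554.6 -183.2 60 -1.29
```

```text
time_s: 8.55
eef_pos: [554.6, -182.8, 68.5]
ee_rot: [-0.099, 0.099, -0.7, 0.7]
force: [0.2, -0.0, -3.0]
grip_width: 0.667
time_s: 8.97
eef_pos: [554.4, -182.7, 64.3]
ee_rot: [0.099, -0.099, 0.7, -0.7]
force: [-0.1, 0.1, -3.3]
grip_width: 0.673
t 8.97 pos [ 554.4 -182.7   64.3] heading -1.29 grip 57.5 F [-0.1  0.1 -3.3]
tilt [ 0. -1. -0.] j [-0.52  0.61  1.5   0.    1.02  0.77]
shift [-0.   4.3  0.5] min rows 0.10319527207296708 0.10389179300144899 wy 0.0
shift after turning [-0.   4.3  0.5]
```

```bash
python3 -m handwheel '[{"grip":40,"tx":0,"ty":1,"tz":0,"wx":0,"wy":0,"wz":0},{"grip":40,"tx":0,"ty":1,"tz":0,"wx":0,"wy":0,"wz":0},{"grip":40,"tx":0,"ty":0,"tz":0,"wx":0,"wy":0,"wz":0},{"grip":40,"tx":0,"ty":0,"tz":0,"wx":0,"wy":0,"wz":0}]';python3 -m handwheel '[{"grip":40,"tx":0,"ty":1,"tz":0,"wx":0,"wy":0,"wz":0},{"grip":40,"tx":0,"ty":1,"tz":0,"wx":0,"wy":0,"wz":0},{"grip":40,"tx":0,"ty":0,"tz":0,"wx":0,"wy":0,"wz":0},{"grip":40,"tx":0,"ty":0,"tz":0,"wx":0,"wy":0,"wz":0}]'
```

```text
time_s: 9.3
eef_pos: [554.4, -182.7, 62.3]
ee_rot: [0.099, -0.099, 0.7, -0.7]
force: [0.7, 0.0, -3.7]
grip_width: 0.67
time_s: 9.63
eef_pos: [554.5, -182.8, 60.4]
ee_rot: [-0.099, 0.099, -0.7, 0.7]
force: [0.2, -0.9, -2.9]
grip_width: 0.67
```

```bash
python3 -m handwheel '[{"grip":40,"tx":0,"ty":1,"tz":0,"wx":0,"wy":0,"wz":0},{"grip":40,"tx":0,"ty":0,"tz":0,"wx":0,"wy":0,"wz":0},{"grip":40,"tx":0,"ty":0,"tz":0,"wx":0,"wy":0,"wz":0}]';python3 -m handwheel '[{"grip":40,"tx":0,"ty":1,"tz":0,"wx":0,"wy":0,"wz":0},{"grip":40,"tx":0,"ty":0,"tz":0,"wx":0,"wy":0,"wz":0},{"grip":40,"tx":0,"ty":0,"tz":0,"wx":0,"wy":0,"wz":0}]'
python3 - <<'E'
from h import *
c=eyes.capture("side"); cv2.imwrite(f"pics/side5.png",cv2.resize(c["pixels"][60:200,260:460,::-1],None,fx=4,fy=4,interpolation=cv2.INTER_CUBIC))
E
```

```text
time_s: 9.88
eef_pos: [554.5, -182.8, 60.3]
ee_rot: [-0.099, 0.099, -0.7, 0.7]
force: [-5.1, 1.5, 6.5]
grip_width: 0.67
time_s: 10.13
eef_pos: [554.5, -182.8, 60.2]
ee_rot: [-0.099, 0.099, -0.7, 0.7]
force: [-8.9, 2.1, 14.5]
grip_width: 0.675
```

View pics/side5.png

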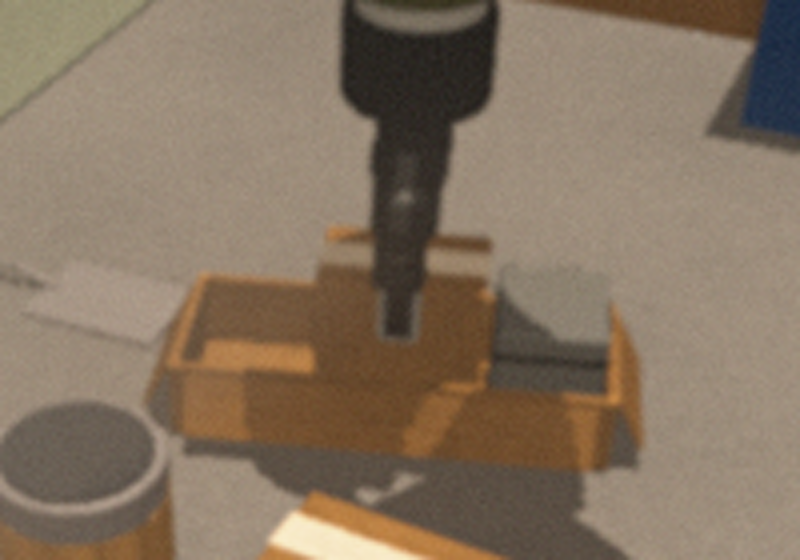

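The box touches the floor at the expected TCP height of 60 mm. I'll ease the pressure, open and retreat.

```bash
python3 -m handwheel '[{"grip":40,"tx":0,"ty":-1.3,"tz":0,"wx":0,"wy":0,"wz":0},{"grip":62,"tx":0,"ty":0,"tz":0,"wx":0,"wy":0,"wz":0},{"grip":66,"tx":0,"ty":0,"tz":0,"wx":0,"wy":0,"wz":0},{"grip":72,"tx":0,"ty":0,"tz":0,"wx":0,"wy":0,"wz":0},{"grip":78,"tx":0,"ty":0,"tz":0,"wx":0,"wy":0,"wz":0},{"grip":85,"tx":0,"ty":0,"tz":0,"wx":0,"wy":0,"wz":0},{"grip":85,"tx":0,"ty":0,"tz":0,"wx":0,"wy":0,"wz":0},{"grip":85,"tx":0,"ty":0,"tz":0,"wx":0,"wy":0,"wz":0}]';python3 -m handwheel '[{"grip":85,"tx":0,"ty":-5,"tz":0,"wx":0,"wy":0,"wz":0},{"grip":85,"tx":0,"ty":-10,"tz":0,"wx":0,"wy":0,"wz":0},{"grip":85,"tx":0,"ty":-20,"tz":0,"wx":0,"wy":0,"wz":0},{"grip":85,"tx":0,"ty":-30,"tz":0,"wx":0,"wy":0,"wz":0},{"grip":85,"tx":0,"ty":-30,"tz":0,"wx":0,"wy":0,"wz":0},{"grip":85,"tx":0,"ty":-30,"tz":0,"wx":0,"wy":0,"wz":0},{"grip":85,"tx":0,"ty":-30,"tz":0,"wx":0,"wy":0,"wz":0},{"grip":85,"tx":0,"ty":-15,"tz":0,"wx":0,"wy":0,"wz":0},{"grip":85,"tx":0,"ty":0,"tz":0,"wx":0,"wy":0,"wz":0}]'; python3 go.py 435.5 229 230 -1.11
python3 - <<'E'
from h import *
c=eyes.capture("wrist"); cv2.imwrite(f"pics/w6.png",c["pixels"][:,:,::-1])
E
```

```text
time_s: 10.85
eef_pos: [554.5, -182.7, 59.5]
ee_rot: [0.099, -0.099, 0.7, -0.7]
force: [0.2, -0.2, 0.5]
grip_width: 0.997
time_s: 11.6
eef_pos: [555.5, -183.3, 234.6]
ee_rot: [-0.101, 0.097, -0.698, 0.702]
force: [0.7, -0.8, 1.1]
grip_width: 0.996
t 11.6 pos [ 555.5 -183.3  234.6] heading -1.29 grip 85.0 F [ 0.7 -0.8  1.1]
tilt [-0.0056 -1.      0.0057] j [-0.52  0.44  1.31  0.    1.39  0.77]
shift [   1.1    2.2 -429.4] min rows 10.297270413724886 10.29743229682692 wy -0.18
shift after turning [ -75.8    2.2 -422.7]
```

View pics/w6.png

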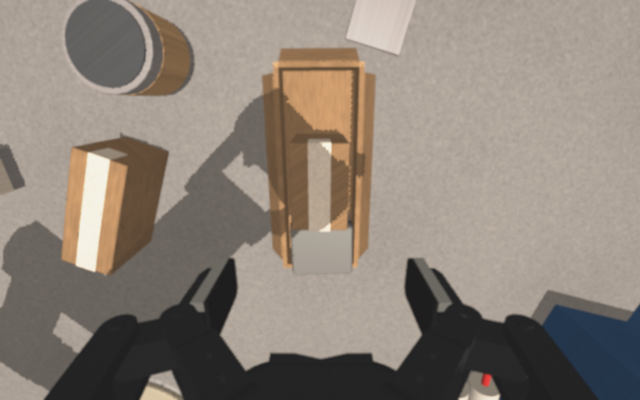

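The short box stands straight in the carton at about (320,185), beside the case. Next is the tin.

```bash
python3 -m handwheel '[{"grip":85,"tx":0,"ty":0,"tz":-20,"wx":0,"wy":0,"wz":0},{"grip":85,"tx":0,"ty":0,"tz":-36,"wx":0,"wy":0,"wz":0},{"grip":85,"tx":0,"ty":0,"tz":-36,"wx":0,"wy":0,"wz":0},{"grip":85,"tx":0,"ty":0,"tz":-36,"wx":0,"wy":0,"wz":0},{"grip":85,"tx":0,"ty":0,"tz":-36,"wx":0,"wy":0,"wz":0},{"grip":85,"tx":0,"ty":0,"tz":-36,"wx":0,"wy":0,"wz":0},{"grip":85,"tx":0,"ty":0,"tz":-36,"wx":0,"wy":0,"wz":0},{"grip":85,"tx":0,"ty":0,"tz":-36,"wx":0,"wy":0,"wz":0},{"grip":85,"tx":0,"ty":0,"tz":-36,"wx":0,"wy":0,"wz":0},{"grip":85,"tx":0,"ty":0,"tz":-36,"wx":0,"wy":0,"wz":0}]';python3 -m handwheel '[{"grip":85,"tx":0,"ty":0,"tz":-36,"wx":0,"wy":0,"wz":0},{"grip":85,"tx":0,"ty":0,"tz":-30,"wx":0,"wy":0,"wz":0},{"grip":85,"tx":1,"ty":0,"tz":-19,"wx":0,"wy":0,"wz":0},{"grip":85,"tx":0,"ty":0,"tz":0,"wx":0,"wy":-0.06,"wz":0},{"grip":85,"tx":0,"ty":0,"tz":0,"wx":0,"wy":-0.08,"wz":0},{"grip":85,"tx":0,"ty":0,"tz":0,"wx":0,"wy":-0.04,"wz":0},{"grip":85,"tx":0,"ty":0,"tz":0,"wx":0,"wy":0,"wz":0},{"grip":85,"tx":0,"ty":0,"tz":0,"wx":0,"wy":0,"wz":0}]'; python3 go.py 435.5 229 53 -1.11
python3 - <<'E'
from h import *
np.set_printoptions(precision=0,suppress=True)
c=eyes.capture("wrist"); cv2.imwrite(f"pics/w7.png",cv2.resize(c["pixels"][100:300,240:400,::-1],None,fx=3,fy=3,interpolation=cv2.INTER_CUBIC))
print((proj(c,rect((435.5,229,.46),55,55,95))-[240,100]).ravel()*3, (proj(c,[(435.5,229,103)])-[240,100])*3,(proj(c,rect((435.5,229,.46),55,55,0))-[240,100]).ravel()*3)
E
```

```text
time_s: 12.48
eef_pos: [457.8, 149.3, 228.8]
ee_rot: [0.098, -0.099, 0.7, -0.7]
force: [0.6, 0.8, -0.4]
grip_width: 0.997
time_s: 13.15
eef_pos: [434.2, 229.1, 229.0]
ee_rot: [-0.16, 0.161, -0.689, 0.689]
force: [0.0, 0.9, -0.1]
grip_width: 0.994
t 13.15 pos [434.2 229.1 229. ] heading -1.111 grip 84.9 F [ 0.   0.9 -0.1]
tilt [ 1.4e-03 -1.0e+00 -3.0e-04] j [ 0.25  0.24  1.6  -0.    1.3   1.36]
shift [ -1.3 176.    0.7] min rows 4.219564352971019 4.21972016289199 wy -0.001
shift after turning [ -1.3 176.    0.7]
[154. 178. 330. 178. 325. 342. 159. 342.] [[242. 270.]] [175. 134. 308. 134. 306. 261. 178. 262.]
```

View pics/w7.png

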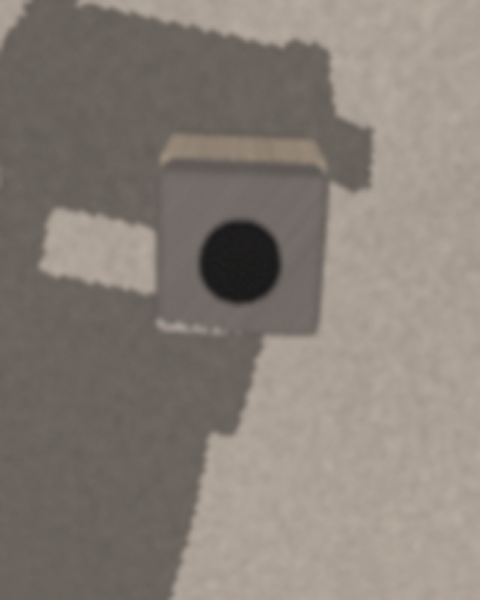

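The tin is centred between the jaws, with its top corners at about (160,168) and (318,334) in the zoom. It sits roughly 3 mm further out and is turned by about 0.03 rad, so I'll correct for that and descend.

```bash
python3 -m handwheel '[{"grip":85,"tx":-3.3,"ty":0,"tz":0.5,"wx":0,"wy":0.03,"wz":0},{"grip":85,"tx":0,"ty":30,"tz":0,"wx":0,"wy":0,"wz":0},{"grip":85,"tx":0,"ty":34,"tz":0,"wx":0,"wy":0,"wz":0},{"grip":85,"tx":0,"ty":34,"tz":0,"wx":0,"wy":0,"wz":0},{"grip":85,"tx":0,"ty":34,"tz":0,"wx":0,"wy":0,"wz":0},{"grip":85,"tx":0,"ty":25,"tz":0,"wx":0,"wy":0,"wz":0},{"grip":85,"tx":0,"ty":18,"tz":0,"wx":0,"wy":0,"wz":0},{"grip":85,"tx":0,"ty":0,"tz":0,"wx":0,"wy":0,"wz":0},{"grip":85,"tx":0,"ty":0,"tz":0,"wx":0,"wy":0,"wz":0}]';python3 -m handwheel '[{"grip":40,"tx":0,"ty":0,"tz":0,"wx":0,"wy":0,"wz":0},{"grip":40,"tx":0,"ty":0,"tz":0,"wx":0,"wy":0,"wz":0},{"grip":40,"tx":0,"ty":0,"tz":0,"wx":0,"wy":0,"wz":0},{"grip":40,"tx":0,"ty":0,"tz":0,"wx":0,"wy":0,"wz":0},{"grip":40,"tx":0,"ty":0,"tz":0,"wx":0,"wy":0,"wz":0},{"grip":40,"tx":0,"ty":0,"tz":0,"wx":0,"wy":0,"wz":0},{"grip":40,"tx":0,"ty":0,"tz":0,"wx":0,"wy":0,"wz":0},{"grip":40,"tx":0,"ty":0,"tz":0,"wx":0,"wy":0,"wz":0},{"grip":40,"tx":0,"ty":0,"tz":0,"wx":0,"wy":0,"wz":0},{"grip":40,"tx":0,"ty":0,"tz":0,"wx":0,"wy":0,"wz":0}]' 50; python3 go.py 438 230 200 -1.14
```

```text
time_s: 13.95
eef_pos: [437.6, 230.1, 54.5]
ee_rot: [-0.15, 0.151, -0.691, 0.691]
force: [0.2, -0.2, 0.8]
grip_width: 0.989
time_s: 14.78
eef_pos: [438.5, 230.5, 56.0]
ee_rot: [0.152, -0.15, 0.691, -0.691]
force: [-1.6, 0.6, 6.6]
grip_width: 0.635
t 14.78 pos [438.5 230.5  56. ] heading -1.14 grip 54.3 F [-1.6  0.6  6.6]
tilt [-2.5e-03 -1.0e+00  5.0e-04] j [ 0.25  0.47  1.79 -0.    0.88  1.39]
shift [   0.3 -144.     0.3] min rows 3.4536099682001296 3.453624552867441 wy 0.0
shift after turning [   0.3 -144.     0.3]
```

```bash
python3 -m handwheel '[{"grip":40,"tx":0,"ty":-10,"tz":0,"wx":0,"wy":0,"wz":0},{"grip":40,"tx":0,"ty":-20,"tz":0,"wx":0,"wy":0,"wz":0},{"grip":40,"tx":0,"ty":-25,"tz":0,"wx":0,"wy":0,"wz":0},{"grip":40,"tx":0,"ty":-25,"tz":0,"wx":0,"wy":0,"wz":0},{"grip":40,"tx":0,"ty":-25,"tz":0,"wx":0,"wy":0,"wz":0},{"grip":40,"tx":0,"ty":-25,"tz":0,"wx":0,"wy":0,"wz":0},{"grip":40,"tx":0,"ty":-25,"tz":0,"wx":0,"wy":0,"wz":0},{"grip":40,"tx":0,"ty":-10,"tz":0,"wx":0,"wy":0,"wz":0},{"grip":40,"tx":0,"ty":0,"tz":0,"wx":0,"wy":0,"wz":0},{"grip":40,"tx":0,"ty":0,"tz":0,"wx":0,"wy":0,"wz":0}]'; python3 go.py 632 -160.8 218 -1.29;  python3 - <<'E'
from h import *
np.set_printoptions(precision=1,suppress=True)
c=eyes.capture("wrist"); cv2.imwrite(f"pics/w8.png",c["pixels"][:,:,::-1])
s,M=yawtool();p=s["eef_pos"];h=np.arctan2(M[1,2],M[0,2])+np.pi/2
print(proj(c,rect((p[0],p[1],h),55,55,p[2]-56+95)))
c=eyes.capture("top");t=c["pixels"][:,:,::-1]
cv2.imwrite("pics/top8.png",cv2.resize(t[125:275,355:455],None,fx=4,fy=4,interpolation=cv2.INTER_CUBIC))
E
```

```text
time_s: 15.62
eef_pos: [437.4, 230.1, 218.9]
ee_rot: [-0.151, 0.151, -0.691, 0.691]
force: [-0.0, 0.2, -2.9]
grip_width: 0.638
t 15.62 pos [437.4 230.1 218.9] heading -1.14 grip 54.5 F [-0.   0.2 -2.9]
tilt [ 7.e-04 -1.e+00 -1.e-04] j [ 0.25  0.26  1.61 -0.    1.28  1.39]
shift [-13.6   0.9 436.5] min rows 10.466622413218081 10.471726225969723 wy 0.15
shift after turning [-78.7   0.9 429.5]
[[248.7 247.5]
 [388.5 247.5]
 [379.  354.7]
 [258.8 354.6]]
```

View pics/w8.png

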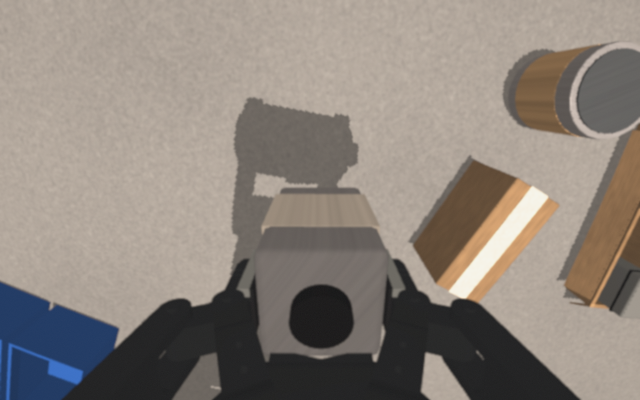

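View pics/top8.png

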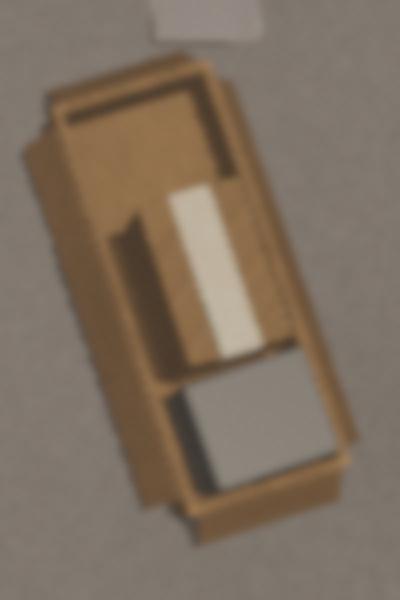

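The tin is held with its far top edge at about row 250, close to the prediction of 247. The top view shows the box standing in the carton beside the case. I'll locate it exactly to place the tin.

Run:
```python
from h import *
np.set_printoptions(precision=1,suppress=True)
c=eyes.capture("top")
z=lambda L:(np.array(L)+.5)/4-.5+np.array((355,125))
def inv(px,h): return least_squares(lambda q:(proj(c,[(q[0],q[1],h)])-px).ravel(),(550,-180)).x
C=np.array((555.5,-182.5));u=np.array((np.cos(.28),np.sin(.28)));v=np.array((-u[1],u[0]))
for nm,P,h in(("tape far",[(168,197),(212,183)],94),("tape near",[(220,360),(265,345)],94),("case",[(185,390),(297,350),(338,452),(217,490)],74),("rimout",[(50,100),(208,62),(348,458),(190,514)],45)):
  for q in z(P):
    X=inv(q,h); print(nm,X,"carton",(X-C)@u,(X-C)@v)
print("target at 80:",C+80*u, C+79*u-1*v)
```

```text
tape far [ 592.9 -159.5] carton 42.28933310726995 11.820035294827813
tape far [ 600.1 -183.3] carton 42.63175250769283 -13.134182371827832
tape near [ 504.9 -183.1] carton -48.81684936271584 13.384700012108192
tape near [ 512.4 -207.3] carton -48.294390963489114 -11.916362479939302
case [ 491.7 -167.3] carton -57.14242640682129 32.29800337450759
case [ 512.1 -228.6] carton -54.491246207982066 -32.303123602464616
case [ 456.8 -247.8] carton -112.92921088869365 -35.47204020892896
case [ 437.9 -182. ] carton -112.8472109231979 32.92134310168673
rimout [ 660.6 -103.1] carton 122.95757796700073 47.29273398595112
rimout [ 681.3 -193.4] carton 117.89591351453726 -45.29072775522936
rimout [ 455.6 -260.2] carton -117.46160172280261 -47.08509752509792
rimout [ 426.9 -171.9] carton -120.62571354778063 45.750813673923055
target at 80: [ 632.4 -160.4] [ 631.7 -161.6]
```

```bash
python3 -m handwheel '[{"grip":40,"tx":-0.6,"ty":0,"tz":12,"wx":0,"wy":0,"wz":0},{"grip":40,"tx":-1,"ty":0,"tz":25,"wx":0,"wy":0,"wz":0},{"grip":40,"tx":-1,"ty":0,"tz":31,"wx":0,"wy":0,"wz":0},{"grip":40,"tx":-1,"ty":0,"tz":31,"wx":0,"wy":0,"wz":0},{"grip":40,"tx":-1,"ty":0,"tz":31,"wx":0,"wy":0,"wz":0},{"grip":40,"tx":-1,"ty":0,"tz":31,"wx":0,"wy":0,"wz":0},{"grip":40,"tx":-1,"ty":0,"tz":31,"wx":0,"wy":0,"wz":0},{"grip":40,"tx":-1,"ty":0,"tz":31,"wx":0,"wy":0,"wz":0},{"grip":40,"tx":-1,"ty":0,"tz":31,"wx":0,"wy":0,"wz":0},{"grip":40,"tx":-1,"ty":0,"tz":31,"wx":0,"wy":0,"wz":0}]';python3 -m handwheel '[{"grip":40,"tx":-1,"ty":0,"tz":31,"wx":0,"wy":0,"wz":0},{"grip":40,"tx":-1,"ty":0,"tz":31,"wx":0,"wy":0,"wz":0},{"grip":40,"tx":-1,"ty":0,"tz":31,"wx":0,"wy":0,"wz":0},{"grip":40,"tx":-1,"ty":0,"tz":31,"wx":0,"wy":0,"wz":0},{"grip":40,"tx":-1,"ty":0,"tz":20,"wx":0,"wy":0,"wz":0},{"grip":40,"tx":0,"ty":0,"tz":8,"wx":0,"wy":0.03,"wz":0},{"grip":40,"tx":0,"ty":0,"tz":0,"wx":0,"wy":0.08,"wz":0},{"grip":40,"tx":0,"ty":0,"tz":0,"wx":0,"wy":0.04,"wz":0},{"grip":40,"tx":0,"ty":0,"tz":0,"wx":0,"wy":0,"wz":0},{"grip":40,"tx":0,"ty":0,"tz":0,"wx":0,"wy":0,"wz":0}]'; python3 go.py 632 -160.8 125 -1.29;  python3 - <<'E'
from h import *
np.set_printoptions(precision=1,suppress=True)
c=eyes.capture("wrist"); cv2.imwrite(f"pics/w9.png",c["pixels"][:,:,::-1])
E
```

```text
time_s: 16.6
eef_pos: [565.8, -27.0, 218.6]
ee_rot: [0.15, -0.152, 0.691, -0.691]
force: [-0.1, -0.1, -2.2]
grip_width: 0.634
time_s: 17.43
eef_pos: [633.2, -160.6, 219.0]
ee_rot: [0.099, -0.1, 0.7, -0.7]
force: [-0.6, 0.4, -3.0]
grip_width: 0.642
t 17.43 pos [ 633.2 -160.6  219. ] heading -1.289 grip 54.8 F [-0.6  0.4 -3. ]
tilt [ 8.e-04 -1.e+00 -8.e-04] j [-0.43  0.61  1.07  0.    1.45  0.86]
shift [ 1.2 94.  -0.1] min rows 2.255200514743598 2.2553775519227113 wy 0.001
shift after turning [ 1.2 94.  -0.1]
```

View pics/w9.png

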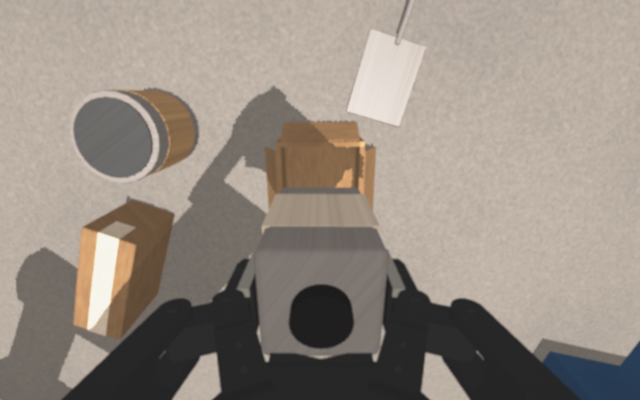

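The tin is above the far end of the carton. I'll lower it to just above the rim and check from the side.

```bash
python3 -m handwheel '[{"grip":40,"tx":1,"ty":14,"tz":0,"wx":0,"wy":0,"wz":0},{"grip":40,"tx":0,"ty":22,"tz":0,"wx":0,"wy":0,"wz":0},{"grip":40,"tx":0,"ty":22,"tz":0,"wx":0,"wy":0,"wz":0},{"grip":40,"tx":0,"ty":22,"tz":0,"wx":0,"wy":0,"wz":0},{"grip":40,"tx":0,"ty":14,"tz":0,"wx":0,"wy":0,"wz":0},{"grip":40,"tx":0,"ty":8,"tz":0,"wx":0,"wy":0,"wz":0},{"grip":40,"tx":0,"ty":0,"tz":0,"wx":0,"wy":0,"wz":0},{"grip":40,"tx":0,"ty":0,"tz":0,"wx":0,"wy":0,"wz":0}]';python3 go.py 632 -160.8 75 -1.29;  python3 - <<'E'
from h import *
np.set_printoptions(precision=0,suppress=True)
c=eyes.capture("side"); cv2.imwrite(f"pics/side10.png",cv2.resize(c["pixels"][60:200,260:460,::-1],None,fx=4,fy=4,interpolation=cv2.INTER_CUBIC))
s,M=yawtool();p=s["eef_pos"]
for z in(p[2]-56,p[2]+39,4): print(((proj(c,rect((p[0],p[1],.28),55,55,z))-[260,60])*4).ravel())
print(((proj(c,rect((554.5,-182.8,.28),90,58,94))-[260,60])*4).ravel(),((proj(c,rect((555.5,-182.5,.28),230,84,45))-[260,60])*4).ravel())
E
```

```text
time_s: 18.15
eef_pos: [632.8, -161.0, 118.2]
ee_rot: [-0.099, 0.099, -0.7, 0.7]
force: [-0.1, 1.1, -1.3]
grip_width: 0.638
t 18.15 pos [ 632.8 -161.   118.2] heading -1.289 grip 54.4 F [-0.1  1.1 -1.3]
tilt [-5.e-04 -1.e+00  4.e-04] j [-0.43  0.69  1.21  0.    1.24  0.86]
shift [ 0.7 43.2 -0.4] min rows 1.036252855659524 1.0364637784162853 wy 0.001
shift after turning [ 0.7 43.2 -0.4]
[194. 314. 213. 260. 309. 268. 295. 323.]
[187. 156. 207. 106. 311. 113. 295. 164.]
[198. 401. 216. 346. 308. 354. 294. 410.]
[311. 277. 326. 220. 490. 233. 484. 291.] [177. 357. 206. 273. 607. 306. 607. 395.]
```

View pics/side10.png

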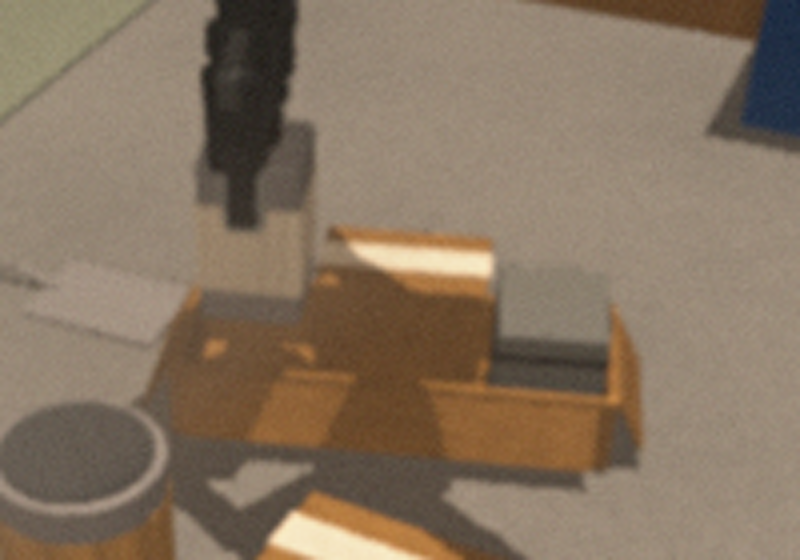

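The tin hangs upright between the far wall and the box, with its bottom edge at about (203..303, 320) in the zoom. I'm lowering it.

```bash
python3 -m handwheel '[{"grip":40,"tx":0,"ty":6,"tz":0,"wx":0,"wy":0,"wz":0},{"grip":40,"tx":0,"ty":10,"tz":0,"wx":0,"wy":0,"wz":0},{"grip":40,"tx":0,"ty":10,"tz":0,"wx":0,"wy":0,"wz":0},{"grip":40,"tx":0,"ty":10,"tz":0,"wx":0,"wy":0,"wz":0},{"grip":40,"tx":0,"ty":7,"tz":0,"wx":0,"wy":0,"wz":0},{"grip":40,"tx":0,"ty":4,"tz":0,"wx":0,"wy":0,"wz":0},{"grip":40,"tx":0,"ty":2,"tz":0,"wx":0,"wy":0,"wz":0},{"grip":40,"tx":0,"ty":0,"tz":0,"wx":0,"wy":0,"wz":0},{"grip":40,"tx":0,"ty":0,"tz":0,"wx":0,"wy":0,"wz":0}]'; python3 -m handwheel '[{"grip":40,"tx":0,"ty":1.5,"tz":0,"wx":0,"wy":0,"wz":0},{"grip":40,"tx":0,"ty":1.5,"tz":0,"wx":0,"wy":0,"wz":0},{"grip":40,"tx":0,"ty":1,"tz":0,"wx":0,"wy":0,"wz":0},{"grip":40,"tx":0,"ty":0,"tz":0,"wx":0,"wy":0,"wz":0},{"grip":40,"tx":0,"ty":0,"tz":0,"wx":0,"wy":0,"wz":0}]'; python3 go.py 632.5 -160.8 60 -1.29
```

```text
time_s: 18.95
eef_pos: [632.8, -161.1, 68.9]
ee_rot: [-0.099, 0.099, -0.7, 0.7]
force: [0.3, 0.1, -3.2]
grip_width: 0.638
time_s: 19.37
eef_pos: [632.6, -161.0, 64.6]
ee_rot: [0.099, -0.099, 0.7, -0.7]
force: [0.1, 0.7, -3.2]
grip_width: 0.633
t 19.37 pos [ 632.6 -161.    64.6] heading -1.29 grip 54.1 F [ 0.1  0.7 -3.2]
tilt [ 0. -1. -0.] j [-0.43  0.75  1.26  0.    1.13  0.86]
shift [-0.   4.6 -0.3] min rows 0.11021537660938595 0.1103873900687706 wy -0.0
shift after turning [-0.   4.6 -0.3]
```

```bash
python3 -m handwheel '[{"grip":40,"tx":0,"ty":1,"tz":0,"wx":0,"wy":0,"wz":0},{"grip":40,"tx":0,"ty":1,"tz":0,"wx":0,"wy":0,"wz":0},{"grip":40,"tx":0,"ty":1,"tz":0,"wx":0,"wy":0,"wz":0},{"grip":40,"tx":0,"ty":0,"tz":0,"wx":0,"wy":0,"wz":0},{"grip":40,"tx":0,"ty":0,"tz":0,"wx":0,"wy":0,"wz":0}]';python3 -m handwheel '[{"grip":40,"tx":0,"ty":1,"tz":0,"wx":0,"wy":0,"wz":0},{"grip":40,"tx":0,"ty":0,"tz":0,"wx":0,"wy":0,"wz":0},{"grip":40,"tx":0,"ty":0,"tz":0,"wx":0,"wy":0,"wz":0}]'
```

```text
time_s: 19.78
eef_pos: [632.6, -161.0, 61.5]
ee_rot: [0.099, -0.099, 0.7, -0.7]
force: [-0.3, 0.2, -3.1]
grip_width: 0.635
time_s: 20.03
eef_pos: [632.5, -161.0, 60.5]
ee_rot: [0.099, -0.099, 0.7, -0.7]
force: [0.1, 0.2, -2.2]
grip_width: 0.638
```

```bash
python3 -m handwheel '[{"grip":40,"tx":0,"ty":1,"tz":0,"wx":0,"wy":0,"wz":0},{"grip":40,"tx":0,"ty":0,"tz":0,"wx":0,"wy":0,"wz":0},{"grip":40,"tx":0,"ty":0,"tz":0,"wx":0,"wy":0,"wz":0}]'
```

```text
time_s: 20.28
eef_pos: [632.8, -161.0, 60.1]
ee_rot: [-0.099, 0.099, -0.7, 0.7]
force: [-2.0, 0.6, 1.8]
grip_width: 0.64
```

The tin touches the floor at the expected 60 mm, so I'll release and retreat.

```bash
python3 -m handwheel '[{"grip":58,"tx":0,"ty":0,"tz":0,"wx":0,"wy":0,"wz":0},{"grip":63,"tx":0,"ty":0,"tz":0,"wx":0,"wy":0,"wz":0},{"grip":70,"tx":0,"ty":0,"tz":0,"wx":0,"wy":0,"wz":0},{"grip":78,"tx":0,"ty":0,"tz":0,"wx":0,"wy":0,"wz":0},{"grip":85,"tx":0,"ty":0,"tz":0,"wx":0,"wy":0,"wz":0},{"grip":85,"tx":0,"ty":0,"tz":0,"wx":0,"wy":0,"wz":0},{"grip":85,"tx":0,"ty":0,"tz":0,"wx":0,"wy":0,"wz":0},{"grip":85,"tx":0,"ty":0,"tz":0,"wx":0,"wy":0,"wz":0}]';python3 -m handwheel '[{"grip":85,"tx":0,"ty":-5,"tz":0,"wx":0,"wy":0,"wz":0},{"grip":85,"tx":0,"ty":-10,"tz":0,"wx":0,"wy":0,"wz":0},{"grip":85,"tx":0,"ty":-20,"tz":0,"wx":0,"wy":0,"wz":0},{"grip":85,"tx":0,"ty":-30,"tz":0,"wx":0,"wy":0,"wz":0},{"grip":85,"tx":0,"ty":-30,"tz":0,"wx":0,"wy":0,"wz":0},{"grip":85,"tx":0,"ty":-30,"tz":0,"wx":0,"wy":0,"wz":0},{"grip":85,"tx":0,"ty":-15,"tz":0,"wx":0,"wy":0,"wz":0},{"grip":85,"tx":0,"ty":0,"tz":0,"wx":0,"wy":0,"wz":0}]'; python3 -m handwheel '[{"grip":85,"tx":0,"ty":-10,"tz":-20,"wx":0,"wy":0,"wz":0},{"grip":85,"tx":0,"ty":-10,"tz":-36,"wx":0,"wy":0,"wz":0},{"grip":85,"tx":0,"ty":0,"tz":-36,"wx":0,"wy":0,"wz":0},{"grip":85,"tx":0,"ty":0,"tz":-36,"wx":0,"wy":0,"wz":0},{"grip":85,"tx":0,"ty":0,"tz":-36,"wx":0,"wy":0,"wz":0},{"grip":85,"tx":0,"ty":0,"tz":-36,"wx":0,"wy":0,"wz":0},{"grip":85,"tx":0,"ty":0,"tz":-36,"wx":0,"wy":0,"wz":0},{"grip":85,"tx":0,"ty":0,"tz":-20,"wx":0,"wy":0,"wz":0},{"grip":85,"tx":0,"ty":0,"tz":0,"wx":0,"wy":0,"wz":0}]'
python3 - <<'E'
from h import *
a=eyes.capture("side")["pixels"][60:210,250:450,::-1];b=eyes.capture("top")["pixels"][110:270,350:460,::-1]
cv2.imwrite("pics/fin_s.png",cv2.resize(a,None,fx=4,fy=4,interpolation=cv2.INTER_CUBIC))
cv2.imwrite("pics/fin_t.png",cv2.resize(b,None,fx=3.7,fy=3.7,interpolation=cv2.INTER_CUBIC))
E
```

```text
time_s: 20.95
eef_pos: [632.6, -161.0, 59.6]
ee_rot: [-0.099, 0.099, -0.7, 0.7]
force: [0.5, -0.3, -0.1]
grip_width: 0.994
time_s: 21.62
eef_pos: [633.9, -161.6, 205.1]
ee_rot: [-0.101, 0.096, -0.699, 0.702]
force: [-0.2, -0.3, -0.1]
grip_width: 0.995
time_s: 22.37
eef_pos: [560.3, 88.5, 219.7]
ee_rot: [0.1, -0.101, 0.7, -0.7]
force: [0.2, 0.5, -0.7]
grip_width: 0.994
```

View pics/fin_s.png

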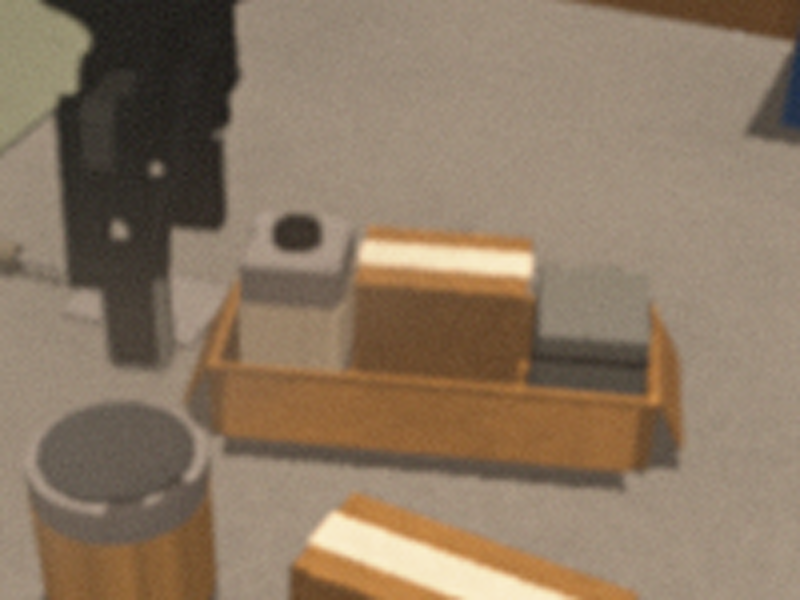

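View pics/fin_t.png

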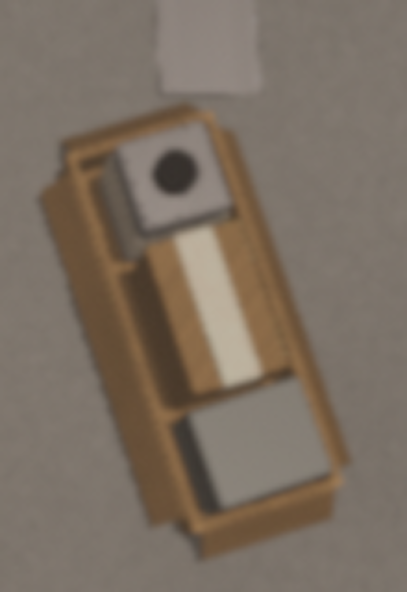

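Both views show all three standing upright inside the carton: the tin at side zoom (297,260), the box at (445,300) and the case at (590,320). The tops are level and the gripper is clear.

```bash
python3 -c "
from rig import ctrl
print(ctrl.finish_job())"
```

```text
the job is handed in; nothing more can be done
None
```

I packed the short box first, next to the grey case, then the square tin at the free end of the carton. I handed the job in at about 22.5 s of the 67 s allowed.

- **Setting down:** I lowered each one in 1 mm steps until it touched the carton floor, and both touched at the expected tool height of about 60 mm. Force after contact peaked at about 17 N for the box, because I pressed 1 mm past touching, and about 3 N for the tin. I eased off the box before opening the jaws.
- **Final check:** the last side and top pictures show the case, box and tin all upright inside the carton, with the gripper well clear. The other box and the round tin look undisturbed.
- **Disagreements:** the side and wrist cameras were 1–3 mm off the top camera, within or just past their stated calibration. The size of the box's top in the wrist view suggested it sat about 6 mm higher in the grip than the tool height did. The floor contact height agreed with the tool height.

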